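Make up a printing frame from interlocking blocks

ROBOT

A 6-joint arm with a two-finger parallel gripper is mounted at the origin on the work surface. World frame = base frame: x ahead of the robot, y to its left, z up, the work surface at z = 0. Lengths are in m, angles in rad, forces in N, time in s.
With the tool pointing down it reaches from about 0.4 to 0.825 m from the base axis. Payload 7 kg.
Tool frame: the origin (TCP) lies on the centre line of the jaws, within the pads' length; the fingertips stand arm.tip_reach ahead of it and the grasp point (between the pads) lies 5 mm behind it (arm.tip_reach is the distance from the TCP to the fingertips, in m); z points along the fingers, y is the line along which they close (so a half turn about z gives the same grasp; the last joint's range is limited). The gripper opens to 88 mm and grips with 3 to 60 N. Pads are 19 mm wide; open, the fingers measure 130 mm over their backs; the gripper's body (78 mm by 193 mm) begins 47 mm behind the grasp point.
Start: joints at [1.629, 0.359, 0.012, 0, -1.224, -0.288], TCP at [0.154, 0.657, 0.203] pointing down, gripper open.
Joint ranges: [-3.07, 3.07], [-1.43, 2.12], [-1.02, 1.25], [-3.03, 1.67], [-3.05, -0], [-3.03, 3.03]. Speed limits (rad/s): [2.39, 2.39, 3.01, 3.14, 3.14, 3.14].

INTERFACE

Orientations are given as [roll, pitch, yaw] about the fixed x, y, z axes, in that order (R = Rz(yaw) Ry(pitch) Rx(roll)).
In Python, from station import status, optics, order, arm gives the robot as it stands. The module is installed in compiled form; this text tells all that it offers.
- The arm moves only by the shell command python3 -m jog 'ROWS' [FORCE]. ROWS is JSON, a list of rows, each a list of 3 entries, a list of its own where there are three numbers: the gripper command: -1 is shut, 1 is fully open, values between are in proportion, then the shift along the tool's x, y, z in mm, then the turn about the tool's z in rad. A call has 1 to 20 rows; each row is the pose to reach, as a shift and turn from the pose commanded when the call began, along the tool's axes at that moment; what a row does not reach only later rows make up. A row lasts 1/8 s, in which the tool goes at most 62.5 mm and 10.7 degrees, less where a joint would pass 70% of its speed; a pose out of reach is approached as far as the arm can. A call with a gripper value outside its range is refused whole. The fingers move at their own pace and stop on an object; FORCE is the grip in N (left out, the last holds). Time passes only in rows, so rows that repeat a pose let the fingers close. It gives the time, the measured TCP pose, the force, the opening and the grip force at its end, in the units of the state.
- status.get_state(): the state, without advancing time (a new reading comes with each control period).
- optics.grab_frame(name): name is "side" or "top" or "wrist"; returns a dict with "color" (480x640x3 uint8, red, green, blue), "mtx" (3x3 intrinsics, pixels), "cam_to_world" (4x4, takes a point from camera to world coordinates). Camera axes: x right, y down, z forward; pixel columns grow to the right and rows downward; lengths in m; the calibration is good to about 2 mm. A picture is of the moment at which its call begins. There is no depth.
- order.job_done(): hands the job in; it is judged then, once.
The state is a dict: "t": time; "q": joint angles; "qd": joint speeds; "joint_efforts": joint torques, N m; "eef_pos": TCP position; "ee_rot": TCP orientation; "force": force on the tool from outside, world axes, zero at the start; "moment": the same for the moment, N m; "width": finger opening in m; "gripper_force": force on a finger pad.
Only numpy, scipy, OpenCV 4.12 (cv2) and the standard library are available. Lean on these libraries where they do the work, as an engineer would, in place of code of your own. Each camera call takes 0.05 s, during which the arm holds its last target. There are 200 camera calls.

TASK

Fit the three wooden printing blocks (the T, the Z and the straight bar) into the open wooden printing frame, grip ribs up, turning each so that together with the frame's fixed corner block they interlock and every one lies flat on the frame's bed. Then slide the frame's clamp bar all the way in against the T's flat back to lock them up, let go, and leave the other things on the table undisturbed.

Things in the scene. Friction and masses are not known exactly. Their poses are not given: they have to be found in the camera images.
- frame: Wooden printing frame fixed to the table, 146 (x) x 240 (y) mm. Origin: centre of underside, z up. Bed 8 mm, rim top 22 mm above the table. Inner faces: long rims x = +-61, end rim y = +110; the clamp bar closes the -y end. A fixed corner block fills x = +20 to +61, y = +70 to +110. Blocks fit with 2 to 2.5 mm gaps: T next to the clamp, Z at +x and bar at -x beyond it, the T's stem between them.
- block_t: Loose T-shaped wooden block, body 24 mm thick: crossbar 117.5 (x) x 37.5 (y) mm centred at y = -14, stem 37.5 mm wide (x) reaching to y = +44.75; flat back at y = -32.75. Rib on top over the origin: 36 (x) x 16 (y) x 28 mm tall, top at 52 mm; pinch it along y. Origin: underside, below the rib, z up. In the frame its axes point as the frame's.
- block_z: Loose Z-shaped wooden block, body 24 mm thick: two bars 37.5 (x) x 77.5 (y) mm centred at (+20, -20) and (-20, +20), joined. Rib on top over the origin: 36 (x) x 16 (y) x 28 mm tall, top at 52 mm; pinch it along y. Origin: underside, below the rib, z up. In the frame its axes lie as the frame's (a half turn is the same).
- block_bar: Loose straight wooden block, body 37.5 (x) x 117.5 (y) x 24 mm. Rib on top over the origin: 36 (x) x 16 (y) x 28 mm tall, top at 52 mm; pinch it along y. Origin: underside, below the rib, z up. In the frame its axes lie as the frame's (a half turn is the same).
- place_t (a point): Where the T's origin belongs in the locked frame: on the bed, at (0, -15) mm in the frame; axes as the frame's. Before clamping the T may lie some millimetres nearer the clamp.
- place_z (a point): Where the Z's origin belongs: on the bed, at (+20, +50) mm in the frame; axes as the frame's.
- place_bar (a point): Where the straight block's origin belongs: on the bed, at (-40, +50) mm in the frame; axes as the frame's.
- clamp (a joint): How far the clamp bar has slid to the frame's +y, m: 0 open, 0.030 fully in (hard stop, leaves the blocks about 2 mm of play). Starts at 0 to 0.012; stays where left; friction about 2.5 N. Aluminium bar 120 (x) x 40 (y) mm, top 26 mm above the table; its inner face is at y = -77 mm in the frame at 0.
- clamp_grip (a point): Middle of the wooden grip fin on the clamp bar, 36 (x) x 16 (y) x 30 mm tall; 41 mm above the table, fin top at 56 mm. Moves with the bar, 30 mm behind its inner face; axes as the frame's. With the bar in, the T's rib is about 62 mm away (centre to centre).
- glue_stick: Bystander, loose, to be left alone: white glue stick standing upright, 28 mm diameter, 95 mm tall. Origin on its underside.
- ink_jar: Bystander, loose, to be left alone: small round ink jar, 52 mm diameter, 55 mm tall. Origin on its underside.
- cutter: Bystander, loose, to be left alone: lino cutter with a wooden handle, about 136 mm long, 20 mm high, lying flat. Origin on its underside.
- roller: Bystander, loose, to be left alone: ink roller with a wooden handle, about 165 mm long, 90 mm wide, 32 mm high, lying flat. Origin on its underside.
- sanding_block: Bystander, loose, to be left alone: cork sanding block, 90 x 55 x 30 mm. Origin on its underside.
Not all that is in view belongs to the job. Leave any green or pink look-alike of the block_bar alone.

How it is judged:
On the way, in this order (a step that is already met when the one before it is completed fails the run):
1. two of the three blocks lie flat in their places in the frame ((((horizontal distance between block_t and place_t below 0.022 m and x of block_t in the frame of place_t between -0.006 and 0.006 m and z of block_t in the frame of place_t between -0.003 and 0.003 m and angle between block_t's own z axis and vertical below 0.05 rad and angle between the x axis of block_t and the x axis of frame, either way round below 0.1 rad) and (horizontal distance between block_z and place_z below 0.022 m and x of block_z in the frame of place_z between -0.006 and 0.006 m and z of block_z in the frame of place_z between -0.003 and 0.003 m and angle between block_z's own z axis and vertical below 0.05 rad and angle between the x axis of block_z and the x axis of frame, either way round below 0.1 rad)) or ((horizontal distance between block_t and place_t below 0.022 m and x of block_t in the frame of place_t between -0.006 and 0.006 m and z of block_t in the frame of place_t between -0.003 and 0.003 m and angle between block_t's own z axis and vertical below 0.05 rad and angle between the x axis of block_t and the x axis of frame, either way round below 0.1 rad) and (horizontal distance between block_bar and place_bar below 0.022 m and x of block_bar in the frame of place_bar between -0.006 and 0.006 m and z of block_bar in the frame of place_bar between -0.003 and 0.003 m and angle between block_bar's own z axis and vertical below 0.05 rad and angle between the x axis of block_bar and the x axis of frame, either way round below 0.1 rad)) or ((horizontal distance between block_z and place_z below 0.022 m and x of block_z in the frame of place_z between -0.006 and 0.006 m and z of block_z in the frame of place_z between -0.003 and 0.003 m and angle between block_z's own z axis and vertical below 0.05 rad and angle between the x axis of block_z and the x axis of frame, either way round below 0.1 rad) and (horizontal distance between block_bar and place_bar below 0.022 m and x of block_bar in the frame of place_bar between -0.006 and 0.006 m and z of block_bar in the frame of place_bar between -0.003 and 0.003 m and angle between block_bar's own z axis and vertical below 0.05 rad and angle between the x axis of block_bar and the x axis of frame, either way round below 0.1 rad)))), for 0.2 s.
2. all three blocks lie flat in their places, fitted while the clamp was still open (horizontal distance between block_t and place_t below 0.022 m and x of block_t in the frame of place_t between -0.006 and 0.006 m and z of block_t in the frame of place_t between -0.003 and 0.003 m and angle between each of block_t, block_z, block_bar's own z axis and vertical below 0.05 rad and angle between the x axis of each of block_t, block_z, block_bar and the x axis of frame, either way round below 0.1 rad and horizontal distance between block_z and place_z below 0.022 m and x of block_z in the frame of place_z between -0.006 and 0.006 m and z of block_z in the frame of place_z between -0.003 and 0.003 m and horizontal distance between block_bar and place_bar below 0.022 m and x of block_bar in the frame of place_bar between -0.006 and 0.006 m and z of block_bar in the frame of place_bar between -0.003 and 0.003 m), for 0.2 s.
3. the clamp bar is slid fully in (value of joint clamp above 0.026 m), for 0.2 s.
At the end, for the whole second after the job is handed in: Every block lies on the frame's bed (within 3 mm), level within 3 degrees, square to the frame within 6 degrees, within 6 mm across (frame x) and 10 mm overall of its place, at rest; the clamp bar is at least 26 mm in of its 30 mm travel (horizontal distance between block_t and place_t below 0.01 m and x of block_t in the frame of place_t between -0.006 and 0.006 m and z of block_t in the frame of place_t between -0.003 and 0.003 m and angle between each of block_t, block_z, block_bar's own z axis and vertical below 0.05 rad and angle between the x axis of each of block_t, block_z, block_bar and the x axis of frame, either way round below 0.1 rad and horizontal distance between block_z and place_z below 0.01 m and x of block_z in the frame of place_z between -0.006 and 0.006 m and z of block_z in the frame of place_z between -0.003 and 0.003 m and horizontal distance between block_bar and place_bar below 0.01 m and x of block_bar in the frame of place_bar between -0.006 and 0.006 m and z of block_bar in the frame of place_bar between -0.003 and 0.003 m and value of joint clamp above 0.026 m and linear speed of each of block_t, block_z, block_bar below 0.02 m/s); the robot touches nothing.
It fails at once if a bystander is pushed more than 30 mm or tipped over (distance of any of glue_stick, ink_jar, cutter, roller, sanding_block from where it was at the start of the episode above 0.03 m or angle between any of glue_stick, ink_jar's own z axis and vertical above 0.5 rad).
It also fails if it takes over 72 s, if anything falls off the work surface, if the arm or the gripper's body presses on something with over 40 N, if the wrist force passes 120 N, or if a joint passes its speed limit or range.

## Working session

There is one attempt and no reset: what is moved stays moved. The work goes in short steps, Python scripts to look and compute and a shell command to move; the robot and the scene stay as the last step left them, time stands still between calls to the robot, and variables do not carry over. Pictures are saved under pics/ and viewed, at most 10 in all, crops included, and the job is handed in when it is done.

```bash
mkdir -p pics; python3 - <<'E'
from station import status, optics, arm
import cv2,numpy as np
s=status.get_state();print({k:np.round(v,3).tolist() for k,v in s.items()},arm.tip_reach)
for n in ["top","side"]:
    f=optics.grab_frame(n);cv2.imwrite(f"pics/{n}0.png",f["color"][:,:,::-1]);np.savez(f"pics/{n}0.npz",**f)
    print(n,np.round(f["mtx"],1).tolist(),np.round(f["cam_to_world"],3).tolist())
E
```

```text
{'t': 0.0, 'q': [1.629, 0.359, 0.011, -0.0, -1.224, -0.288], 'qd': [-0.0, 0.001, 0.001, -0.0, 0.002, -0.0], 'joint_efforts': [0.001, -58.272, 29.307, 6.998, 0.007, -0.0], 'eef_pos': [0.154, 0.657, 0.202], 'ee_rot': [3.14, -0.0, -0.23], 'force': [-1.045, 0.313, 0.457], 'moment': [-0.001, 0.004, 0.005], 'gripper_force': 0.0, 'width': 0.088} 0.014
top [[514.3, 0.0, 318.9], [0.0, 514.3, 237.0], [0.0, 0.0, 1.0]] [[-0.014, -0.992, 0.122, 0.305], [-1.0, 0.013, -0.002, 0.12], [0.001, -0.122, -0.993, 1.276], [0.0, 0.0, 0.0, 1.0]]
side [[547.7, 0.0, 322.5], [0.0, 547.7, 236.3], [0.0, 0.0, 1.0]] [[0.953, -0.232, 0.195, 0.172], [-0.302, -0.721, 0.623, -0.877], [-0.004, -0.653, -0.757, 1.241], [0.0, 0.0, 0.0, 1.0]]
```

View pics/top0.png

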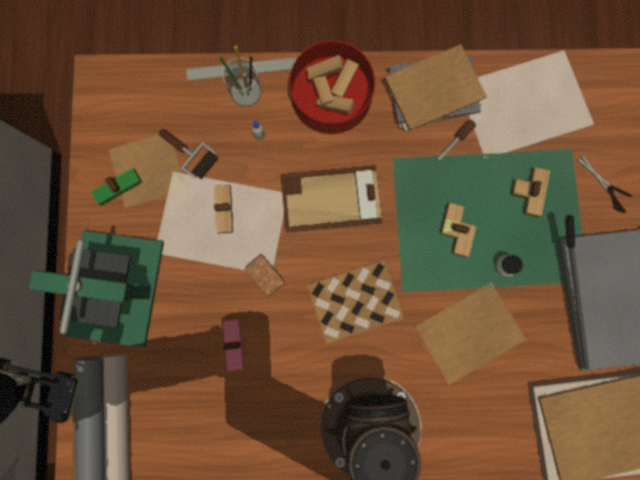

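View pics/side0.png

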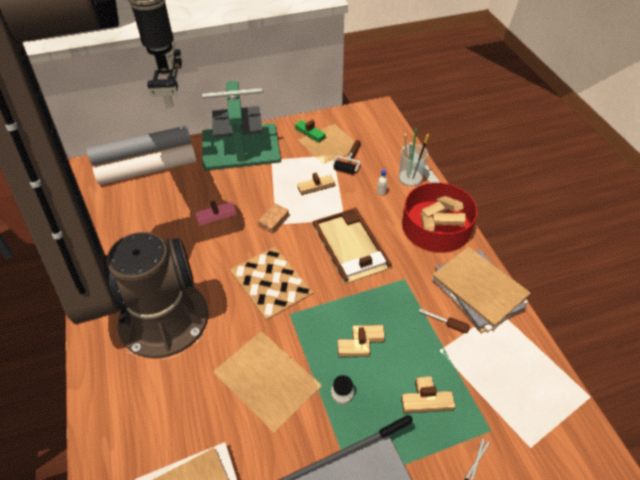

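The top view shows four possible bars:
- The natural wood bar on the paper at (223,208). I choose this one.
- A green look-alike at (117,186).
- A pink look-alike at (233,345).
- Loose ribless sticks in the red bowl at (330,85).

The Z is at (460,230) and the T at (533,190). The frame is at (332,198), with its corner block upper left and its clamp at right (368,193). I'll check the choice in a close crop.

```bash
cat > h.py <<'E'
import numpy as np,cv2
def ray(f,uv,z):
    """pixels -> world points on plane z"""
    uv=np.atleast_2d(np.asarray(uv,float)); M=f["cam_to_world"]
    d=(np.c_[uv,np.ones(len(uv))]@np.linalg.inv(f["mtx"]).T)@M[:3,:3].T
    o=M[:3,3]; return (o+d*((z-o[2])/d[:,2:]))[:,:2]
def proj(f,P):
    P=np.atleast_2d(P);M=np.linalg.inv(f["cam_to_world"]);c=P@M[:3,:3].T+M[:3,3]
    p=c@f["mtx"].T;return p[:,:2]/p[:,2:]
def blobs(mask,amin):
    cs,_=cv2.findContours(mask.astype(np.uint8),cv2.RETR_EXTERNAL,cv2.CHAIN_APPROX_NONE)
    return [c for c in cs if cv2.contourArea(c)>amin]
E
python3 - <<'E'
import cv2,numpy as np
from h import *
f=dict(np.load("pics/top0.npz"));im=f["color"]
t=[im[y:y+h,x:x+w] for x,y,w,h in [(190,170,66,80),(425,160,132,110),(275,160,115,80)]]
out=np.zeros((600,800,3),np.uint8)
for a,(x,y),s in zip(t,[(0,0),(270,0),(0,330)],[4,3.9,3.3]):
    b=cv2.resize(a,None,fx=s,fy=s,interpolation=cv2.INTER_CUBIC);b=b[:600-y,:800-x];out[y:y+b.shape[0],x:x+b.shape[1]]=b
cv2.imwrite("pics/crop1.png",out[:,:,::-1])
hsv=cv2.cvtColor(im,cv2.COLOR_RGB2HSV)
for n,u,v in [("bar",223,193),("barb",223,225),("paper",200,200),("rib",223,207),("T",543,175),("Trib",535,189),("Z",460,245),("Zrib",460,228),("green",410,200),("bed",330,195),("clamp",364,205),("fin",370,193),("corner",292,185),("rim",330,175),("table",200,300)]: print(n,hsv[v,u],end=' ')
E
```

```text
bar [ 17 125 165] barb [ 16 122 173] paper [ 16  52 181] rib [ 12 137  82] T [ 17 125 165] Trib [ 15 151  71] Z [ 17 125 176] Zrib [ 14 150  75] green [71 91 95] bed [ 19 113 172] clamp [ 28  26 188] fin [ 11 132  77] corner [ 11 147  78] rim [ 18 117 118] table [ 11 157 138]
```

View pics/crop1.png

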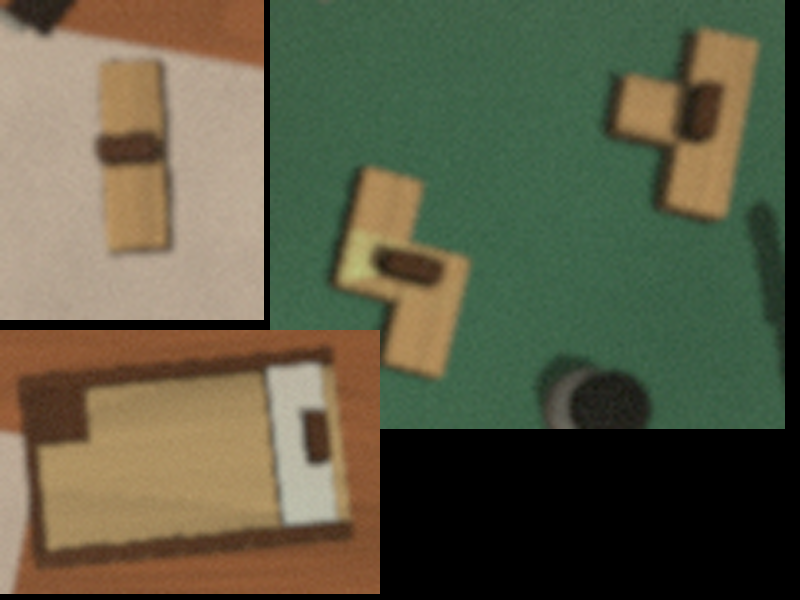

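The bar at the upper left is plain wood with a dark rib and is 78 px long, so it is the right one. The T's stem and Z's shape are clear on the green mat. The frame's corner block is upper left and the clamp at right, so frame +y points image-left. Next I'll measure all of them.

```bash
python3 - <<'E'
import cv2,numpy as np
from h import *
f=dict(np.load("pics/top0.npz"));im=f["color"]
hsv=cv2.cvtColor(im,cv2.COLOR_RGB2HSV).astype(int);H,S,V=hsv[...,0],hsv[...,1],hsv[...,2]
dark=(V<105)&(H<25)&(S>95); wood=(H<24)&(S>90)&(V>110)
def roi(m,x,y,w,h):
    o=np.zeros_like(m);o[y:y+h,x:x+w]=m[y:y+h,x:x+w];return o
def rect(c,z):
    w=ray(f,c.reshape(-1,2),z).astype(np.float32)*1000
    (cx,cy),(a,b),t=cv2.minAreaRect(w)
    return np.round([cx,cy,a,b,t],1)
for n,r in dict(bar=(205,180,35,60),T=(505,160,55,65),Z=(435,200,50,62),frame=(276,162,113,72),fin=(363,178,14,26)).items():
    for nm,m,z in [("rib",dark,.052),("body",wood|dark,.024 if n!='frame' else .022)]:
        for c in blobs(roi(m,*r),15): print(n,nm,cv2.contourArea(c),rect(c,z))
E
```

```text
bar rib 89.0 [532.6 348.6  36.4  17.2  89.2]
bar body 653.5 [533.3 352.8 118.6  38.9   3.2]
bar body 23.5 [600.6 335.8  44.9   7.6  89.2]
T rib 23.5 [ 540.3 -378.4   95.8   26.9   30.6]
T rib 144.0 [ 581.7 -407.5   29.1   67.2   86.4]
T body 987.5 [ 569.9 -406.1   82.1  120.7   75.8]
Z rib 95.0 [ 472.4 -222.    40.1   17.7   77.7]
Z body 854.5 [ 473.3 -225.6   80.4  119.3   73.8]
frame rib 64.0 [564.7 -10.8  14.5  32.1  89.2]
frame rib 1157.0 [549.1  87.7 145.1 232.3   4.8]
frame body 7645.5 [558.   82.7 280.1 179.1  89.2]
fin rib 64.0 [564.7 -10.8  14.5  32.1  89.2]
fin body 114.0 [574.6 -16.4  19.9  60.7  88.4]
```

```bash
python3 -m jog '[[1,[515,465,-60],1.26],[1,[515,465,-60],1.26],[1,[515,465,-60],1.26],[1,[515,465,-60],1.26],[1,[515,465,-60],1.26],[1,[515,465,-60],1.26],[1,[515,465,-60],1.26],[1,[515,465,-60],1.26],[1,[515,465,-60],1.26],[1,[515,465,-60],1.26],[1,[515,465,-60],1.26],[1,[515,465,-60],1.26],[1,[515,465,-60],1.26],[1,[515,465,-60],1.26],[1,[515,465,-60],1.26],[1,[515,465,-60],1.26]]' 40
python3 - <<'E'
from station import optics
import cv2,numpy as np
f=optics.grab_frame("wrist");cv2.imwrite("pics/w1.png",f["color"][:,:,::-1]);np.savez("pics/w1.npz",**f)
print(np.round(f["mtx"],1).tolist(),np.round(f["cam_to_world"],3).tolist())
E
```

```text
t: 2.1
eef_pos: [0.549, 0.0881, 0.2629]
ee_rot: [-3.141, 0.0, -1.488]
force: [-0.5, -0.6, 0.5]
width: 0.0875
gripper_force: 0.0
[[334.3, 0.0, 319.0], [0.0, 334.3, 239.8], [0.0, 0.0, 1.0]] [[-0.997, -0.079, -0.025, 0.555], [-0.083, 0.951, 0.299, 0.006], [-0.0, 0.3, -0.954, 0.446], [0.0, 0.0, 0.0, 1.0]]
```

View pics/w1.png

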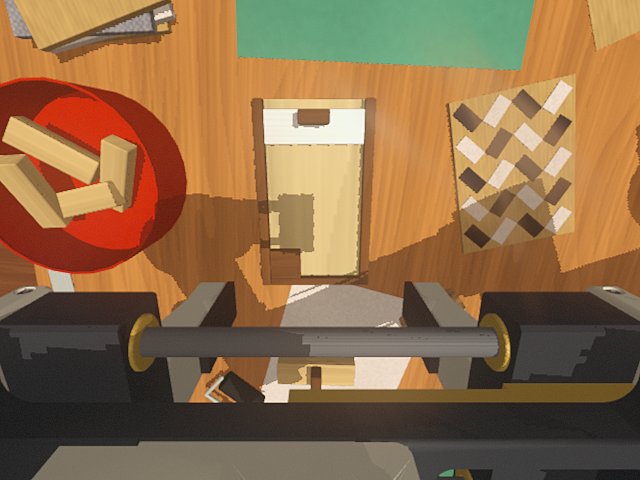

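The wrist view shows the whole frame. The rims are at columns 252–375, the clamp bar is white at rows 108–145 with its fin at (313,117), the corner block is at (285,265), and the end rim is at row ~278. I'll fit the inner edges.

```bash
python3 - <<'E'
import cv2,numpy as np
from h import *
f=dict(np.load("pics/w1.npz"));g=cv2.GaussianBlur(f["color"],(3,3),0).astype(float).sum(2)
gx=np.abs(np.gradient(g,axis=1));gy=np.abs(np.gradient(g,axis=0))
def edge(G,axis,rng,win):
    out=[]
    for k in rng:
        s=(G[k,win[0]:win[1]] if axis==1 else G[win[0]:win[1],k]);i=s.argmax()
        if 0<i<len(s)-1:
            w=s[i-1:i+2]; p=win[0]+i-1+(w*np.arange(3)).sum()/w.sum()
            out.append((p,k) if axis==1 else (k,p))
    return np.array(out)
def fit(n,p,z):
    w=ray(f,p,z)*1000
    for _ in range(3):
        vx,vy,x,y=cv2.fitLine(w.astype(np.float32),cv2.DIST_HUBER,0,.01,.01).ravel()
        r=(w-[x,y])@[-vy,vx];w=w[np.abs(r)<2.0]
    print(n,len(w),"ang",round(np.degrees(np.arctan2(vy,vx)),2),"pt",round(x,1),round(y,1),"std",round(r.std(),2));return np.array([x,y]),np.array([vx,vy])
L=fit("left inner",edge(gx,1,list(range(150,190))+list(range(222,245)),(260,275)),.008)
R=fit("right inner",edge(gx,1,range(150,268),(353,369)),.008)
B=fit("end",edge(gy,0,range(306,354),(268,284)),.008)
C=fit("clamp inner",edge(gy,0,range(275,355),(136,152)),.026)
OL=fit("outer L",edge(gx,1,range(120,190),(246,257)),.022)
OR=fit("outer R",edge(gx,1,range(110,220),(370,381)),.022)
d=L[1] if L[1][1]>0 else -L[1]; r=R[1] if R[1][1]>0 else -R[1]; yax=(d+r);yax/=np.linalg.norm(yax);xax=np.array([yax[1],-yax[0]])
print("yaw",np.degrees(np.arctan2(xax[1],xax[0])))
l,rr,b,c=L[0]@xax,R[0]@xax,B[0]@yax,C[0]@yax
print("width",l-rr,"outer",(OL[0]-OR[0])@xax,"outer mid",(OL[0]+OR[0])@xax/2,"mid",(l+rr)/2,"clamp",-77-(c-b+110)*-1 if 0 else (c-b)+110+77)
o=xax*(l+rr)/2+yax*(b-110);print("frame origin",o)
E
```

```text
left inner 63 ang -85.14 pt 617.0 77.1 std 0.19
right inner 113 ang -84.78 pt 495.9 90.8 std 1.02
end 45 ang 4.83 pt 530.4 194.2 std 0.47
clamp inner 80 ang 4.9 pt 556.2 15.6 std 0.17
outer L 70 ang -85.63 pt 633.6 36.0 std 0.55
outer R 107 ang -85.16 pt 485.6 34.5 std 0.3
yaw 5.0384736
width 119.45816 outer 147.55069 outer mid 560.5138 mid 561.7016 clamp 6.8349304
frame origin [556.29376   86.051254]
```

```bash
python3 -m jog '[[1,[303,101,60],0.366],[1,[303,101,60],0.366],[1,[303,101,60],0.366],[1,[303,101,60],0.366],[1,[303,101,60],0.366],[1,[303,101,60],0.366],[1,[303,101,60],0.366],[1,[303,101,60],0.366]]'
cat > look.py <<'E'
import cv2,numpy as np,sys
from station import optics,status
from h import *
def look(name):
    f=optics.grab_frame("wrist");cv2.imwrite(f"pics/{name}.png",f["color"][:,:,::-1]);np.savez(f"pics/{name}.npz",**f);return f
def ribs(f,z=.052,rows=290):
    hsv=cv2.cvtColor(f["color"],cv2.COLOR_RGB2HSV).astype(int);H,S,V=hsv[...,0],hsv[...,1],hsv[...,2]
    m=(H<15)&(S>100)&(V<150);m[rows:]=0;out=[]
    for c in blobs(m,80):
        w=ray(f,c.reshape(-1,2),z).astype(np.float32)*1000;r=cv2.minAreaRect(w)
        if 25<max(r[1])<60 and 12<min(r[1])<30: out.append((r,c))
    return out
E
python3 - <<'E'
from look import *
f=look("w2")
for r,c in ribs(f): print(np.round([*r[0],*r[1],r[2]],1),c.mean((0,1)).round())
E
```

```text
t: 3.15
eef_pos: [0.4738, -0.2221, 0.203]
ee_rot: [-3.141, 0.0, -1.855]
force: [0.3, -0.4, -0.4]
width: 0.0875
gripper_force: 0.0
[ 566.1 -415.4   15.6   37.6   75.7] [158.  43.]
```

View pics/w2.png

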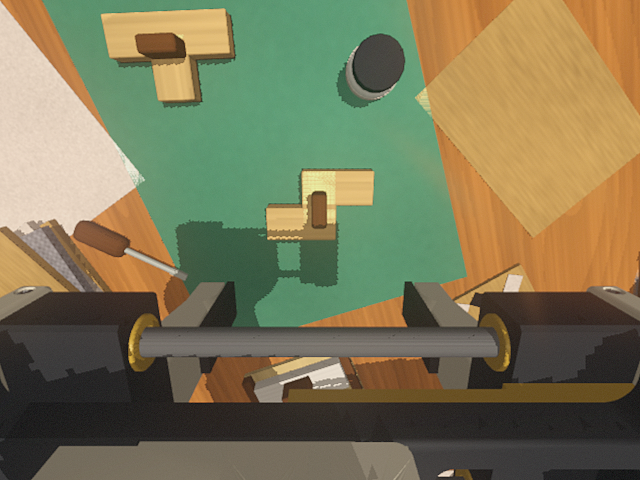

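The wrist view shows the Z with its rib at (319,210), aligned with the tool axes. The T's rib is at (160,43), the jar at (375,65) and the cutter at (130,250). Next I'll measure the Z closely.

```bash
cat >> look.py <<'E'
def mask_rect(f,m,roi,z,amin=80):
    o=np.zeros(m.shape,np.uint8);x,y,w,h=roi;o[y:y+h,x:x+w]=m[y:y+h,x:x+w]
    c=max(blobs(o,amin),key=cv2.contourArea);w=ray(f,c.reshape(-1,2)+0.0,z).astype(np.float32)*1000
    r=cv2.minAreaRect(w);return np.round([*r[0],*r[1],r[2]],1)
def hsv(f): return [a.astype(int) for a in cv2.split(cv2.cvtColor(f["color"],cv2.COLOR_RGB2HSV))]
E
python3 - <<'E'
from look import *
f=dict(np.load("pics/w2.npz"));H,S,V=hsv(f)
for u,v in [(319,205),(319,220),(290,220),(345,190),(312,180),(160,45),(200,200)]: print((u,v),H[v,u],S[v,u],V[v,u],end=';')
print()
roi=(255,160,130,85)
print("body",mask_rect(f,(H<32)&(V>135),roi,.024))
print("body+rib",mask_rect(f,(H<32),roi,.024))
print("rib",mask_rect(f,(H<20)&(V<140),(305,185,30,50),.052))
E
```

```text
(319, 205) 14 151 133;(319, 220) 14 152 134;(290, 220) 19 125 219;(345, 190) 20 119 227;(312, 180) 25 92 231;(160, 45) 13 159 128;(200, 200) 71 94 146;
body [ 471.7 -229.7   75.9  117.7   73.8]
body+rib [ 471.5 -230.7   78.   117.8   73.8]
rib [ 470.9 -231.4   38.4   16.5   73.8]
```

```bash
python3 -m jog '[[1,[9,0,60],0],[1,[9,0,110],0],[1,[9,0,140],0],[1,[9,0,162],0],[1,[9,0,162],0],[-1,[9,0,162],0],[-1,[9,0,162],0],[-1,[9,0,162],0],[-1,[9,0,162],0],[-1,[9,0,162],0],[-1,[9,0,140],0],[-1,[9,0,100],0],[-1,[9,0,40],0],[-1,[9,0,40],0]]' 40
```

```text
t: 4.95
eef_pos: [0.4736, -0.2325, 0.1677]
ee_rot: [-3.133, 0.001, -1.855]
force: [0.2, 0.5, -0.3]
width: 0.0037
gripper_force: 0.0
```

```bash
python3 -m jog '[[1,[0,0,0],0],[1,[0,0,0],0],[1,[0,0,0],0],[1,[0,0,0],0],[1,[0,0,0],0]]' 40
python3 - <<'E'
from look import *
f=look("w3");H,S,V=hsv(f)
roi=(230,140,190,140)
print("body+rib",mask_rect(f,(H<32)&(S>60),roi,.024))
print("rib",mask_rect(f,(H<20)&(V<140),roi,.052))
E
```

```text
t: 5.58
eef_pos: [0.4705, -0.2316, 0.1623]
ee_rot: [3.141, -0.0, -1.856]
force: [0.6, 0.4, 0.7]
width: 0.0484
gripper_force: 0.0
body+rib [ 471.5 -230.7   79.8  117.9   73.7]
rib [ 471.1 -231.8   38.8   16.7   73.7]
```

View pics/w3.png

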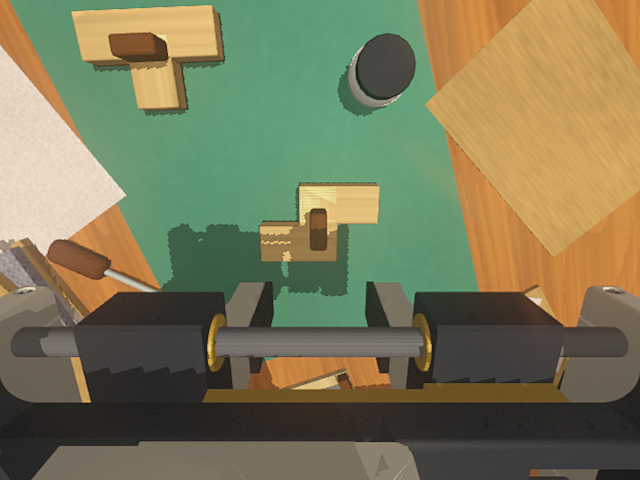

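The Z is unmoved, with its rib at (318,228). The fingers close at about 72 mm/s, so I lifted too early. I'll repeat the grasp with a narrower pre-opening.

```bash
python3 -m jog '[[-0.05,[0,0,50],0],[-0.05,[0,0,95],0],[-0.05,[0,0,121],0],[-1,[0,0,121],0],[-1,[0,0,121],0],[-1,[0,0,121],0],[-1,[0,0,121],0],[-1,[0,0,121],0],[-1,[0,0,121],0],[-1,[0,0,121],0]]' 45
python3 -m jog '[[-1,[0,0,-20],0],[-1,[0,0,-70],0],[-1,[0,0,-110],0],[-1,[0,0,-110],0]]'
```

```text
t: 6.88
eef_pos: [0.4706, -0.2317, 0.0417]
ee_rot: [-3.142, 0.0, -1.856]
force: [-0.3, 0.4, -0.2]
width: 0.0003
gripper_force: 0.0
t: 7.38
eef_pos: [0.4728, -0.2322, 0.1551]
ee_rot: [-3.135, 0.001, -1.855]
force: [0.5, 0.4, -0.7]
width: 0.0003
gripper_force: 0.0
```

```bash
python3 - <<'E'
from look import *
f=optics.grab_frame("side");p=proj(f,[[.4712,-.231,.045]])[0];print(p, proj(f,[[.4728,-.2322,.1551]]))
x,y=int(p[0]),int(p[1]);c=f["color"][max(0,y-110):y+60,x-110:x+110]
cv2.imwrite("pics/s1.png",cv2.resize(c,None,fx=3.4,fy=3.4)[:,:,::-1])
f=look("w4");H,S,V=hsv(f)
print("body+rib",mask_rect(f,(H<32)&(S>60),(230,140,190,140),.024))
E
```

```text
[360.65987016 334.80248402] [[363.76853544 310.74847535]]
body+rib [ 471.4 -230.7   79.8  118.    73.8]
```

View pics/s1.png

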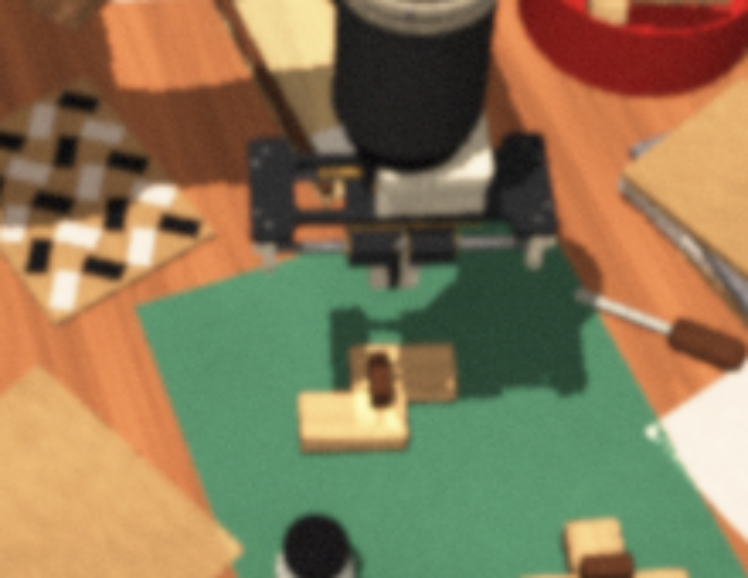

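The two views put the real fingertips about 25 mm above the reported TCP, not 14 mm below it:
- **Wrist view:** the tip corners at row 282 give a depth of 172 mm.
- **Side view:** the tips appear 6 px too high.

That means the fingers closed above the rib. I'll go deeper while watching the force.

```bash
python3 -c "from station import arm;print(arm.tip_reach,[a for a in dir(arm) if a[0]!='_'])"; python3 -m jog '[[-0.05,[0,0,20],0],[-0.05,[0,0,50],0],[-0.05,[0,0,60],0],[-0.05,[0,0,70],0],[-0.05,[0,0,85],0],[-0.05,[0,0,110],0],[-0.05,[0,0,125],0],[-0.05,[0,0,135],0],[-0.05,[0,0,140],0],[-0.05,[0,0,140],0]]' 45
python3 -m jog '[[-1,[0,0,0],0],[-1,[0,0,0],0],[-1,[0,0,0],0],[-1,[0,0,0],0],[-1,[0,0,0],0]]'
```

```text
0.014 ['Unreachable', 'tip_reach']
t: 8.72
eef_pos: [0.4707, -0.2317, 0.0117]
ee_rot: [3.142, -0.0, -1.856]
force: [-0.1, 0.6, 0.1]
width: 0.0419
gripper_force: 0.0
t: 9.35
eef_pos: [0.4709, -0.2317, 0.012]
ee_rot: [-3.141, 0.0, -1.856]
force: [-0.3, 1.4, 4.3]
width: 0.0155
gripper_force: 45.0
```

```bash
python3 -m jog '[[-1,[0,0,-15],0],[-1,[0,0,-60],0],[-1,[-60,1,-100],0.17],[-1,[-120,3,-100],0.34],[-1,[-180,4,-100],0.51],[-1,[-240,5,-100],0.68],[-1,[-290,6,-100],0.85],[-1,[-340,7,-100],1.02],[-1,[-382,8,-100],1.199],[-1,[-382,8,-100],1.199],[-1,[-382,8,-100],1.199],[-1,[-382,8,-100],1.199]]'
python3 - <<'E'
from look import *
f=look("w5")
for n,P in dict(Zbody=[(-18.75,109),(19,109),(19,69),(58.75,69),(58.75,-9),(-18.75,-9)]).items(): pass
E
```

```text
t: 10.85
eef_pos: [0.57, 0.1363, 0.1119]
ee_rot: [-3.142, -0.0, -3.055]
force: [-0.2, -1.3, -1.4]
width: 0.0156
gripper_force: 45.0
```

View pics/w5.png

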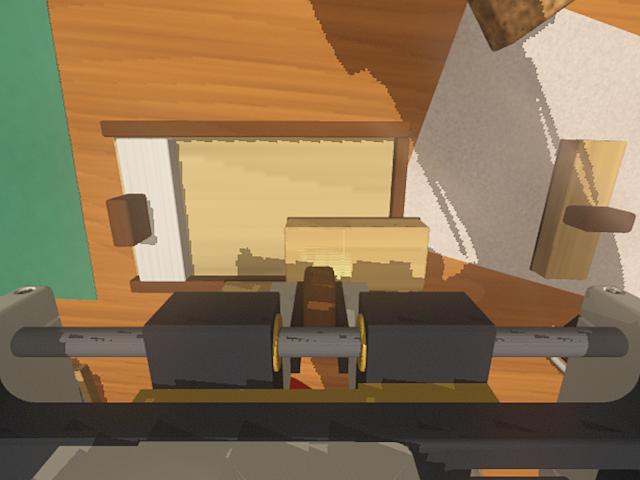

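The Z is held over the frame with its -x bar's top edge at (286–428, row 226). The end rim is at column ~395, the -x rim at rows 122–137, and the +x rim at row 283. I'll check the fit numerically before lowering.

```bash
python3 - <<'E'
from look import *
f=dict(np.load("pics/w5.npz"));g=cv2.GaussianBlur(f["color"],(3,3),0).astype(float).sum(2)
gx=np.abs(np.gradient(g,axis=1));gy=np.abs(np.gradient(g,axis=0))
a=np.radians(4.95);X=np.array([np.cos(a),np.sin(a)]);Y=np.array([-X[1],X[0]]);o=np.array([555.5,86.])
fr=lambda p:np.c_[(p-o)@X,(p-o)@Y]
def rowedge(cols,r0,r1,z):
    p=[(c,r0+gy[r0:r1,c].argmax()) for c in cols];q=fr(ray(f,p,z)*1000);return np.median(q[:,0]).round(1),np.median([b for _,b in p]),np.polyfit(q[:,1],q[:,0],1)[0].round(3)
def coledge(rows,c0,c1,z):
    p=[(c0+gx[r,c0:c1].argmax(),r) for r in rows];q=fr(ray(f,p,z)*1000);return np.median(q[:,1]).round(1),np.median([b for b,_ in p])
print("cam frame xy",fr(f["cam_to_world"][:2,3][None]*1000), f["cam_to_world"][2,3])
print("-x rim inner (expect -61) z.008/.022",rowedge(range(190,380),132,144,.008),rowedge(range(190,380),132,144,.022))
print("-x rim outer top(-73)",rowedge(range(120,380),115,127,.022))
print("end inner (110)",coledge(range(150,205),385,400,.008), "end outer(120)",coledge(range(145,205),400,416,.022))
print("+x rim inner (61)",rowedge(range(190,230),270,280,.008),rowedge(range(190,220),270,284,.022))
print("clamp face",coledge(range(150,270),165,190,.026))
print("block -x top edge(1.2)",rowedge(range(295,420),221,232,.124),"bottom-edge",rowedge(range(295,420),213,222,.100))
print("block ends top(31,109)",coledge(range(232,255),280,292,.124),coledge(range(232,265),420,435,.124))
E
```

```text
cam frame xy [[-63.47833997  47.95731401]] 0.29493557065076564
-x rim inner (expect -61) z.008/.022 (np.float64(-58.4), np.float64(141.0), np.float64(0.001)) (np.float64(-58.7), np.float64(141.0), np.float64(0.001))
-x rim outer top(-73) (np.float64(-74.1), np.float64(120.0), np.float64(0.003))
end inner (110) (np.float64(109.2), np.float64(391.0)) end outer(120) (np.float64(118.6), np.float64(406.0))
+x rim inner (61) (np.float64(61.3), np.float64(275.0), np.float64(-0.001)) (np.float64(55.2), np.float64(275.0), np.float64(-0.001))
clamp face (np.float64(-69.6), np.float64(176.0))
block -x top edge(1.2) (np.float64(-16.8), np.float64(227.0), np.float64(-0.001)) bottom-edge (np.float64(-17.1), np.float64(216.0), np.float64(0.01))
block ends top(31,109) (np.float64(29.2), np.float64(284.0)) (np.float64(106.6), np.float64(428.0))
```

```bash
python3 -m jog '[[-1,[1.5,-2,40],0],[-1,[1.5,-2,70],0],[-1,[1.5,-2,74],0],[-1,[1.5,-2,78],0],[-1,[1.5,-2,82],0],[-1,[1.5,-2,86],0],[-1,[1.5,-2,90],0],[-1,[1.5,-2,92],0],[-1,[1.5,-2,92],0]]' 45
```

```text
t: 12.02
eef_pos: [0.5692, 0.1355, 0.02]
ee_rot: [3.141, 0.0, -3.054]
force: [-3.6, 1.4, 3.5]
width: 0.0154
gripper_force: 45.0
```

```bash
python3 -m jog '[[-0.05,[0,0,0],0],[-0.05,[0,0,0],0],[-0.05,[0,0,0],0],[-0.05,[0,0,0],0],[-0.05,[0,0,-50],0],[-0.05,[0,30,-100],-0.1],[-0.05,[14,222,-130],-1.54],[-0.05,[14,222,-130],-1.54],[-0.05,[14,222,-130],-1.54],[-0.05,[14,222,-130],-1.54],[-0.05,[14,222,-130],-1.54],[-0.05,[14,222,-130],-1.54],[-0.05,[14,222,-130],-1.54],[-0.05,[14,222,-130],-1.54],[-0.05,[14,222,-130],-1.54],[-0.05,[14,222,-130],-1.54]]' 45
python3 - <<'E'
from look import *
s=status.get_state();f=look("w6");H,S,V=hsv(f)
print(proj(f,[[.536,.356,.024]]))
m=(H<24)&(S>80)
roi=(225,120,190,160)
for n,mm,z in [("body",m,.024),("rib",(H<20)&(V<145)&(S>100),.052)]:
    for c in blobs(mm[120:280,225:415],60):
        c=c+[225,120];w=ray(f,c.reshape(-1,2),z).astype(np.float32)*1000;r=cv2.minAreaRect(w);print(n,np.round([*r[0],*r[1],r[2]],1),c.mean((0,1)).round())
E
```

```text
t: 14.02
eef_pos: [0.5358, 0.3549, 0.1496]
ee_rot: [3.142, -0.0, -1.518]
force: [0.0, 0.5, -0.3]
width: 0.0418
gripper_force: 0.0
[[318.04629798 226.44346857]]
body [531.6 353.4 117.8  48.2   3.1] [323. 221.]
body [605.4 339.1 154.2  37.4  88.3] [239. 197.]
rib [531.6 348.6  16.5  38.7   2.8] [323. 226.]
rib [610.9 361.5  54.3  22.1  78.6] [234. 238.]
rib [533.3 325.4 102.    2.6   3.1] [323. 201.]
```

```bash
python3 -m jog '[[-0.05,[5,4.5,50],0],[-0.05,[5,4.5,100],0],[-0.05,[5,4.5,130],0],[-0.05,[5,4.5,137],0],[-0.05,[5,4.5,137],0],[-1,[5,4.5,137],0],[-1,[5,4.5,137],0],[-1,[5,4.5,137],0],[-1,[5,4.5,137],0],[-1,[5,4.5,137],0],[-1,[5,4.5,137],0]]' 45
```

```text
t: 15.45
eef_pos: [0.5319, 0.3501, 0.0135]
ee_rot: [-3.141, 0.001, -1.515]
force: [-1.3, -0.0, 6.1]
width: 0.0156
gripper_force: 45.0
```

```bash
python3 -m jog '[[-1,[0,0,-15],0],[-1,[0,0,-60],0],[-1,[10,2,-105],-0.17],[-1,[40,6,-105],-0.34],[-1,[70,11,-105],-0.51],[-1,[100,15,-105],-0.68],[-1,[130,20,-105],-0.85],[-1,[160,25,-105],-1.02],[-1,[190,29,-105],-1.19],[-1,[218,33,-105],-1.36],[-1,[218,33,-105],-1.53],[-1,[218,33,-105],-1.601],[-1,[218,33,-105],-1.601],[-1,[218,33,-105],-1.601]]'
python3 - <<'E'
from look import *
f=look("w7");print(proj(f,[[.5113,.1324,.13]]))
E
```

```text
t: 17.2
eef_pos: [0.5109, 0.1303, 0.118]
ee_rot: [-3.141, -0.0, 0.085]
force: [-0.2, -0.3, -0.6]
width: 0.0154
gripper_force: 45.0
[[313.55743295 285.16570269]]
```

View pics/w7.png

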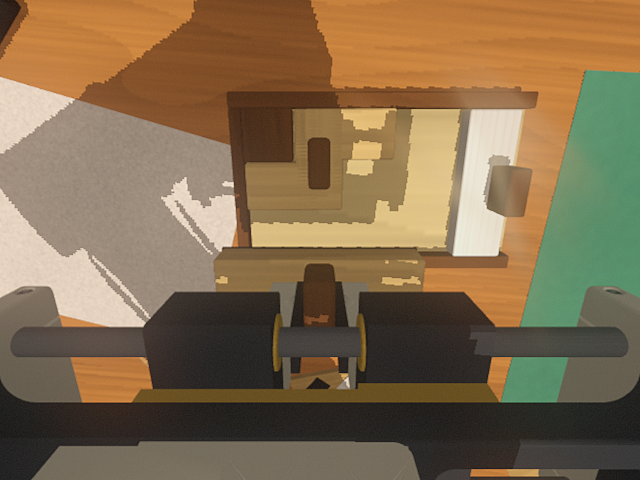

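Image w7 shows the Z lying in the frame (rib at (319,165)), nested by the corner block. The bar is held with its +x edge at rows 248–262 and its ends at columns 215 and 425. I'll check that numerically.

```bash
python3 - <<'E'
from look import *
f=dict(np.load("pics/w7.npz"));g=cv2.GaussianBlur(f["color"],(3,3),0).astype(float).sum(2)
gx=np.abs(np.gradient(g,axis=1));gy=np.abs(np.gradient(g,axis=0))
a=np.radians(4.95);X=np.array([np.cos(a),np.sin(a)]);Y=np.array([-X[1],X[0]]);o=np.array([555.5,86.])
fr=lambda p:np.c_[(p-o)@X,(p-o)@Y]
def rowedge(cols,r0,r1,z):
    p=[(c,r0+gy[r0:r1,c].argmax()) for c in cols];q=fr(ray(f,p,z)*1000);return np.median(q[:,0]).round(1),np.median([b for _,b in p]),np.polyfit(q[:,1],q[:,0],1)[0].round(3)
def coledge(rows,c0,c1,z):
    p=[(c0+gx[r,c0:c1].argmax(),r) for r in rows];q=fr(ray(f,p,z)*1000);return np.median(q[:,1]).round(1),np.median([b for b,_ in p])
print("+x rim outer(73)",rowedge(range(350,520),84,97,.022),"+x rim inner(61) .008/.022",rowedge(range(340,450),102,113,.008))
print("end inner (110)",coledge(range(215,240),244,256,.008),"end outer(120)",coledge(range(110,230),224,236,.022))
print("clamp face",coledge(range(120,240),445,470,.026))
print("Z -x top edge(1.25)",rowedge(range(260,310),204,216,.032),"Z rib x 2,38",rowedge(range(312,326),130,143,.060),rowedge(range(312,326),182,194,.060),"rib y 58,42",coledge(range(145,180),302,313,.060),coledge(range(145,180),324,334,.060))
print("bar +x bottom edge(-21.75)",rowedge(list(range(225,270))+list(range(370,415)),243,256,.1045),"top",rowedge(list(range(225,270))+list(range(370,415)),257,268,.1285))
print("bar ends(106.75,-10.75)",coledge(range(267,285),208,222,.1285),coledge(range(267,285),418,432,.1285))
E
```

```text
+x rim outer(73) (np.float64(75.1), np.float64(87.0), np.float64(0.001)) +x rim inner(61) .008/.022 (np.float64(60.4), np.float64(109.0), np.float64(0.011))
end inner (110) (np.float64(109.1), np.float64(251.0)) end outer(120) (np.float64(118.4), np.float64(232.0))
clamp face (np.float64(-69.7), np.float64(462.0))
Z -x top edge(1.25) (np.float64(-16.9), np.float64(208.0), np.float64(-0.014)) Z rib x 2,38 (np.float64(38.9), np.float64(137.0), np.float64(0.001)) (np.float64(3.0), np.float64(189.0), np.float64(0.001)) rib y 58,42 (np.float64(55.3), np.float64(307.0)) (np.float64(39.1), np.float64(330.0))
bar +x bottom edge(-21.75) (np.float64(-25.5), np.float64(246.0), np.float64(0.005)) top (np.float64(-25.2), np.float64(259.5), np.float64(0.005))
bar ends(106.75,-10.75) (np.float64(105.6), np.float64(214.5)) (np.float64(-11.4), np.float64(424.0))
```

```bash
python3 -m jog '[[-1,[4.2,0,40],0],[-1,[4.2,0,70],0],[-1,[4.2,0,76],0],[-1,[4.2,0,80],0],[-1,[4.2,0,84],0],[-1,[4.2,0,88],0],[-1,[4.2,0,92],0],[-1,[4.2,0,96],0],[-1,[4.2,0,97],0],[-1,[4.2,0,97],0]]' 45
```

```text
t: 18.5
eef_pos: [0.5152, 0.1306, 0.0214]
ee_rot: [3.142, -0.0, 0.087]
force: [-3.4, 0.1, 9.2]
width: 0.0157
gripper_force: 45.0
```

```bash
python3 -m jog '[[-0.05,[0,0,0],0],[-0.05,[0,0,0],0],[-0.05,[0,0,0],0],[-0.05,[0,0,0],0],[-0.05,[0,0,-50],0],[-0.05,[0,20,-100],0],[-0.05,[3,548,-130],0.335],[-0.05,[3,548,-130],0.335],[-0.05,[3,548,-130],0.335],[-0.05,[3,548,-130],0.335],[-0.05,[3,548,-130],0.335],[-0.05,[3,548,-130],0.335],[-0.05,[3,548,-130],0.335],[-0.05,[3,548,-130],0.335],[-0.05,[3,548,-130],0.335],[-0.05,[3,548,-130],0.335],[-0.05,[3,548,-130],0.335],[-0.05,[3,548,-130],0.335]]' 45
python3 - <<'E'
from look import *
f=look("w8");H,S,V=hsv(f)
for n,mm,z in [("body",(H<32)&(S>60),.024),("rib",(H<20)&(V<145)&(S>100),.052)]:
    m=mm.copy();m[282:]=0
    for c in blobs(m,150):
        w=ray(f,c.reshape(-1,2),z).astype(np.float32)*1000;r=cv2.minAreaRect(w);print(n,np.round([*r[0],*r[1],r[2]],1),c.mean((0,1)).round())
E
```

```text
t: 20.75
eef_pos: [0.5654, -0.414, 0.1509]
ee_rot: [-3.141, -0.0, -0.248]
force: [0.3, -0.6, -0.0]
width: 0.0417
gripper_force: 0.0
body [ 593.8 -100.4   13.6   25.8   59.9] [  4. 272.]
body [ 570.  -411.3   77.7  118.4   75.9] [322. 216.]
body [ 590.6 -540.4  264.3  336.9    1.9] [483. 125.]
body [ 721.1 -219.9  116.4  183.4    3. ] [ 81. 113.]
body [ 790.6 -220.7   30.2   79.6   22.9] [21. 23.]
rib [ 570.6 -417.3   15.5   39.7   75.4] [320. 225.]
rib [ 553.1 -600.3   65.4   18.    32.2] [537. 192.]
rib [ 680.4 -195.9   40.5   76.1    2.3] [ 29. 169.]
rib [ 677.5 -315.4   26.1   13.3   34.5] [163. 130.]
rib [ 713.9 -263.3   77.8  135.5   18.5] [79. 92.]
rib [ 777.5 -240.    27.1   71.3   23. ] [19. 21.]
```

```bash
python3 -m jog '[[-0.05,[3.8,2.1,50],0],[-0.05,[3.8,2.1,100],0],[-0.05,[3.8,2.1,130],0],[-0.05,[3.8,2.1,138],0],[-0.05,[3.8,2.1,138],0],[-1,[3.8,2.1,138],0],[-1,[3.8,2.1,138],0],[-1,[3.8,2.1,138],0],[-1,[3.8,2.1,138],0],[-1,[3.8,2.1,138],0],[-1,[3.8,2.1,138],0]]' 45
```

```text
t: 22.18
eef_pos: [0.5689, -0.4181, 0.0136]
ee_rot: [3.141, -0.001, -0.249]
force: [-0.6, 2.4, 6.2]
width: 0.0157
gripper_force: 45.0
```

```bash
python3 -m jog '[[-1,[0,0,-15],0],[-1,[0,0,-60],0],[-1,[-15,-40,-105],0],[-1,[-30,-95,-105],-0.05],[-1,[-45,-150,-105],-0.1],[-1,[-60,-205,-105],-0.15],[-1,[-75,-260,-105],-0.2],[-1,[-90,-315,-105],-0.25],[-1,[-105,-370,-105],-0.3],[-1,[-120,-425,-105],-0.335],[-1,[-130.3,-465.5,-105],-0.335],[-1,[-130.3,-465.5,-105],-0.335],[-1,[-130.3,-465.5,-105],-0.335],[-1,[-130.3,-465.5,-105],-0.335]]'
python3 - <<'E'
from look import *
f=look("w9");a=np.radians(4.95);X=np.array([np.cos(a),np.sin(a)]);Y=np.array([-X[1],X[0]]);o=np.array([555.5,86.])
w=lambda x,y,z:[*((o+x*X+y*Y)/1000),z]
zt=.1285
print(proj(f,[w(58.75,-53.75,zt),w(58.75,-16.25,zt),w(18.75,-16.25,zt),w(18.75,23.75,zt),w(-18.75,23.75,zt),w(61,110,.008),w(61,-69,.026),w(38,50,.06)]).round(1))
E
```

```text
t: 23.92
eef_pos: [0.5566, 0.0642, 0.1178]
ee_rot: [3.142, 0.0, 0.085]
force: [0.8, -0.1, -1.5]
width: 0.0159
gripper_force: 45.0
[[379.5 178.7]
 [306.1 178.8]
 [307.  252.6]
 [233.8 252.6]
 [238.8 313.5]
 [163.1 158.4]
 [376.5 159.7]
 [218.5 195.8]]
```

View pics/w9.png

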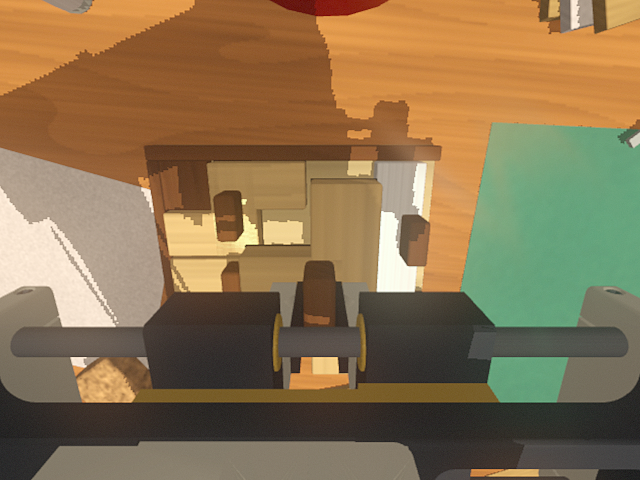

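The T is held over the frame, with its crossbar top at columns 311–381 and its +x end near row 181. The Z and bar ribs are at (229,215) and (231,275), both seated. I'll compute the x offset at the T's end.

```bash
python3 - <<'E'
from look import *
f=dict(np.load("pics/w9.npz"));g=cv2.GaussianBlur(f["color"],(3,3),0).astype(float).sum(2)
gx=np.abs(np.gradient(g,axis=1));gy=np.abs(np.gradient(g,axis=0))
a=np.radians(4.95);X=np.array([np.cos(a),np.sin(a)]);Y=np.array([-X[1],X[0]]);o=np.array([555.5,86.])
fr=lambda p:np.c_[(p-o)@X,(p-o)@Y]
print([int(v) for v in g[170:195,345]]);print([int(v) for v in g[240:268,275]])
def rowedge(cols,r0,r1,z):
    p=[(c,r0+gy[r0:r1,c].argmax()) for c in cols];q=fr(ray(f,p,z)*1000);return np.median(q[:,0]).round(1),np.median([b for _,b in p]),np.polyfit(q[:,1],q[:,0],1)[0].round(3)
def coledge(rows,c0,c1,z):
    p=[(c0+gx[r,c0:c1].argmax(),r) for r in rows];q=fr(ray(f,p,z)*1000);return np.median(q[:,1]).round(1),np.median([b for b,_ in p])
print("T end top(58.75)",rowedge(range(316,376),178,190,.1285),"bottom",rowedge(range(316,376),172,181,.1045))
print("T back(-53.75), front",coledge(range(190,250),374,388,.1285),coledge(range(190,240),304,318,.1285))
print("stem +x (18.75)",rowedge(range(252,300),255,268,.1285),rowedge(range(252,300),240,252,.1045))
print("Z rib x 38",rowedge(range(222,236),185,200,.060),"rim inner .008/outer",rowedge(range(215,300),155,166,.008),rowedge(range(200,420),140,150,.022))
E
```

```text
[358, 359, 361, 363, 366, 369, 377, 356, 297, 275, 297, 307, 307, 318, 348, 369, 374, 373, 372, 372, 374, 376, 377, 376, 376]
[598, 605, 587, 476, 303, 226, 272, 320, 326, 324, 317, 313, 310, 310, 307, 304, 314, 337, 357, 362, 363, 363, 365, 367, 370, 368, 367, 367]
T end top(58.75) (np.float64(59.1), np.float64(178.0), np.float64(0.001)) bottom (np.float64(56.8), np.float64(177.0), np.float64(-0.033))
T back(-53.75), front (np.float64(-55.4), np.float64(380.0)) (np.float64(-17.6), np.float64(309.0))
stem +x (18.75) (np.float64(16.2), np.float64(257.0), np.float64(0.001)) (np.float64(15.8), np.float64(244.0), np.float64(-0.031))
Z rib x 38 (np.float64(42.2), np.float64(190.0), np.float64(-0.028)) rim inner .008/outer (np.float64(58.8), np.float64(161.0), np.float64(0.001)) (np.float64(72.4), np.float64(145.0), np.float64(0.001))
```

```bash
python3 -m jog '[[-1,[2.2,0,40],0],[-1,[2.2,0,70],0],[-1,[2.2,0,76],0],[-1,[2.2,0,80],0],[-1,[2.2,0,84],0],[-1,[2.2,0,88],0],[-1,[2.2,0,92],0],[-1,[2.2,0,96],0],[-1,[2.2,0,97],0],[-1,[2.2,0,97],0]]' 45
```

```text
t: 25.22
eef_pos: [0.559, 0.0655, 0.0215]
ee_rot: [3.141, -0.0, 0.087]
force: [-3.2, 0.4, 8.2]
width: 0.0154
gripper_force: 45.0
```

```bash
python3 -m jog '[[-0.15,[0,0,0],0],[-0.15,[0,0,0],0],[-0.15,[0,0,0],0],[-0.15,[0,0,0],0],[-0.15,[0,0,-50],0],[-0.15,[-2,0,-100],0],[-0.15,[-2,50,-130],0],[-0.15,[-2,79,-130],0],[-0.15,[-2,79,-130],0],[-0.15,[-2,79,-130],0]]' 45
python3 - <<'E'
from look import *
f=look("w10");a=np.radians(4.95);X=np.array([np.cos(a),np.sin(a)]);Y=np.array([-X[1],X[0]]);o=np.array([555.5,86.])
fr=lambda p:np.c_[(p-o)@X,(p-o)@Y]
H,S,V=hsv(f)
m=(H<20)&(V<150)&(S>100);m[282:]=0
for c in blobs(m,100):
    for z in (.06,):
        q=fr(ray(f,c.reshape(-1,2),z)*1000).astype(np.float32)
        if np.ptp(q[:,0])<70 and np.ptp(q[:,1])<40: print(c.mean((0,1)).round(),q.min(0),q.max(0))
E
```

```text
t: 26.48
eef_pos: [0.5636, -0.0135, 0.1504]
ee_rot: [-3.142, 0.0, 0.086]
force: [-0.7, -0.7, 0.4]
width: 0.0372
gripper_force: 0.0
[317. 225.] [ -15.781641 -106.059685] [ 22.154121 -92.21175 ]
[456.  19.] [ 142.32379 -209.38026] [ 170.1991  -181.99959]
[429.  19.] [ 147.42595 -188.70647] [ 170.20013 -169.79471]
```

```bash
python3 -m jog '[[-0.15,[0,0,50],0],[-0.15,[0,0,100],0],[-0.15,[0,0,125],0],[-0.15,[0,0,133],0],[-0.15,[0,0,133],0],[-1,[0,0,133],0],[-1,[0,0,133],0],[-1,[0,0,133],0],[-1,[0,0,133],0],[-1,[0,0,133],0]]' 45
python3 -m jog '[[-1,[0,-3,0],0],[-1,[0,-6,0],0],[-1,[0,-9,0],0],[-1,[0,-12,0],0],[-1,[0,-14,0],0],[-1,[0,-16,0],0],[-1,[0,-18,0],0],[-1,[0,-19,0],0],[-1,[0,-20,0],0],[-1,[0,-21,0],0],[-1,[0,-21,0],0]]'
```

```text
t: 27.78
eef_pos: [0.5643, -0.0133, 0.0186]
ee_rot: [-3.141, -0.001, 0.086]
force: [-1.7, 2.7, 6.9]
width: 0.0155
gripper_force: 45.0
t: 29.15
eef_pos: [0.5626, 0.0069, 0.0186]
ee_rot: [3.141, -0.001, 0.086]
force: [0.5, -3.1, 5.5]
width: 0.0157
gripper_force: 45.0
```

```bash
python3 -m jog '[[-1,[0,-1,0],0],[-1,[0,-2,0],0],[-1,[0,-2.5,0],0],[-1,[0,-2.5,0],0]]'; python3 -m jog '[[-1,[0,-1,0],0],[-1,[0,-1.5,0],0],[-1,[0,-1.5,0],0]]'
```

```text
t: 29.65
eef_pos: [0.5624, 0.0088, 0.0186]
ee_rot: [3.14, -0.001, 0.086]
force: [1.0, -6.6, 5.4]
width: 0.016
gripper_force: 45.0
t: 30.02
eef_pos: [0.5624, 0.0088, 0.0186]
ee_rot: [3.139, -0.001, 0.086]
force: [4.0, -14.7, 3.3]
width: 0.0156
gripper_force: 45.0
```

```bash
python3 -m jog '[[-1,[0,2,0],0],[-0.4,[0,2,0],0],[-0.4,[0,2,0],0],[-0.4,[0,2,0],0],[-0.4,[0,2,-50],0],[-0.4,[0,2,-110],0],[-0.4,[0,70,-170],0],[-0.4,[0,90,-200],0],[-0.4,[0,90,-200],0],[-0.4,[0,90,-200],0]]' 45
python3 - <<'E'
from look import *
a=np.radians(4.95);X=np.array([np.cos(a),np.sin(a)]);Y=np.array([-X[1],X[0]]);o=np.array([555.5,86.])
fr=lambda p:np.c_[(p-o)@X,(p-o)@Y]
for n in ("wrist","top"):
    f=look("w11") if n=="wrist" else optics.grab_frame("top")
    H,S,V=hsv(f);m=(H<20)&(V<(150 if n=="wrist" else 105))&(S>95)
    if n=="wrist": m[282:]=0
    for nm,x,y,z in [("fin",0,-77,.056),("T",0,-15,.06),("Z",20,50,.06),("bar",-40,50,.06)]:
        p=o+x*X+y*Y;u,v=proj(f,[[*p/1000,z]])[0];print(n,nm,(int(u),int(v)),end=' ')
        k=int(55 if n=="wrist" else 14);sub=np.zeros_like(m);v0,u0=max(0,int(v)-k),max(0,int(u)-k);sub[v0:int(v)+k,u0:int(u)+k]=m[v0:int(v)+k,u0:int(u)+k]
        for c in blobs(sub,30):
            q=fr(ray(f,c.reshape(-1,2),z)*1000)
            if np.ptp(q[:,0])<60: print(q.min(0).round(1),q.max(0).round(1),end=';')
        print()
    g=f["color"].astype(float).sum(2)
E
```

```text
t: 31.28
eef_pos: [0.5689, -0.0783, 0.2173]
ee_rot: [-3.141, 0.0, 0.085]
force: [-0.4, 0.5, 0.3]
width: 0.0269
gripper_force: 0.0
wrist fin (234, 214) [-17.2 -91.8] [ 20.5 -71.7];[-17.1 -31.4] [ 26.7 -16.1];[  48.9 -126.8] [ 56.8 -98.7];
wrist T (174, 215) 
wrist Z (108, 196) 
wrist bar (118, 251) 
top fin (362, 192) 
top T (337, 194) 
top Z (309, 188) 
top bar (312, 213)
```

```bash
python3 -m jog '[[-0.4,[0,-60,-20],0],[-0.4,[0,-120,-40],0],[-0.4,[0,-120,-40],0],[-0.4,[0,-120,-40],0]]' 45
python3 - <<'E'
from look import *
a=np.radians(4.95);X=np.array([np.cos(a),np.sin(a)]);Y=np.array([-X[1],X[0]]);o=np.array([555.5,86.])
fr=lambda p:np.c_[(p-o)@X,(p-o)@Y]
f=look("w12");H,S,V=hsv(f);g=cv2.GaussianBlur(f["color"],(3,3),0).astype(float).sum(2)
print("cam",fr(f["cam_to_world"][:2,3][None]*1000).round())
m=(H<20)&(S>100);m[282:]=0
for th in (110,150,165):
  for c in blobs(m&(V<th),60):
    q=fr(ray(f,c.reshape(-1,2),.06)*1000)
    if np.ptp(q[:,0])<60 and abs(q.mean(0)).max()<110 and np.ptp(q[:,1])<50: print(th,c.mean((0,1)).round(),q.min(0).round(1),q.max(0).round(1))
gx=np.abs(np.gradient(g,axis=1))
rows=[int(proj(f,[[*(o+x*X-47*Y)/1000,.026]])[0][1]) for x in (25,50)];c=int(proj(f,[[*(o+35*X-47*Y)/1000,.026]])[0][0])
p=[(c-14+gx[r,c-14:c+15].argmax(),r) for r in range(min(rows),max(rows))];print("clamp face",np.round(np.median(fr(ray(f,p,.026)*1000),axis=0),1),p[0],p[-1])
E
```

```text
t: 31.88
eef_pos: [0.5583, 0.0421, 0.2566]
ee_rot: [3.141, 0.002, 0.088]
force: [0.2, 1.0, -0.9]
width: 0.0261
gripper_force: 0.0
cam [[ 80. -45.]]
110 [246. 233.] [-54.1  35.5] [-16.9  53.6]
110 [244. 184.] [ 4.4 35.4] [40.7 52.4]
150 [347. 205.] [-16.6 -85.7] [ 20.8 -69.5]
150 [239. 185.] [ 3.3 35. ] [47.3 54.6]
165 [347. 205.] [-16.6 -85.7] [ 20.8 -69.5]
165 [239. 185.] [ 3.2 35. ] [47.3 54.9]
clamp face [ 38.5 -48.8] (np.int64(322), 160) (np.int64(322), 180)
```

```bash
python3 - <<'E'
from look import *
a=np.radians(4.95);X=np.array([np.cos(a),np.sin(a)]);Y=np.array([-X[1],X[0]]);o=np.array([555.5,86.])
f=dict(np.load("pics/w12.npz"));H,S,V=hsv(f)
w=lambda x,y,z:proj(f,[[*(o+x*X+y*Y)/1000,z]])[0]
print("T rib along y, x=0, z=.06:",[(y,int(V[tuple(w(0,y,.06)[::-1].round().astype(int))])) for y in range(-45,16,3)])
print("T rib along x, y=-16:",[(x,int(V[tuple(w(x,-16,.06)[::-1].round().astype(int))])) for x in range(-30,36,3)])
print("T body along x y=-30,z=.032:",[(x,int(V[tuple(w(x,-30,.032)[::-1].round().astype(int))])) for x in range(-70,72,3)])
E
```

```text
T rib along y, x=0, z=.06: [(-45, 228), (-42, 221), (-39, 227), (-36, 231), (-33, 224), (-30, 225), (-27, 242), (-24, 145), (-21, 145), (-18, 144), (-15, 143), (-12, 143), (-9, 119), (-6, 239), (-3, 235), (0, 234), (3, 235), (6, 235), (9, 235), (12, 234), (15, 234)]
T rib along x, y=-16: [(-30, 232), (-27, 232), (-24, 230), (-21, 231), (-18, 224), (-15, 138), (-12, 146), (-9, 146), (-6, 148), (-3, 146), (0, 147), (3, 146), (6, 145), (9, 145), (12, 142), (15, 142), (18, 101), (21, 94), (24, 159), (27, 144), (30, 231), (33, 224)]
T body along x y=-30,z=.032: [(-70, 158), (-67, 137), (-64, 144), (-61, 147), (-58, 168), (-55, 220), (-52, 220), (-49, 222), (-46, 221), (-43, 221), (-40, 220), (-37, 221), (-34, 221), (-31, 221), (-28, 221), (-25, 221), (-22, 223), (-19, 222), (-16, 224), (-13, 222), (-10, 222), (-7, 222), (-4, 223), (-1, 221), (2, 222), (5, 222), (8, 222), (11, 222), (14, 222), (17, 223), (20, 223), (23, 222), (26, 223), (29, 222), (32, 223), (35, 222), (38, 222), (41, 221), (44, 222), (47, 222), (50, 221), (53, 222), (56, 218), (59, 130), (62, 93), (65, 95), (68, 116), (71, 128)]
```

The T's rib is at y ≈ -24 to -8 and x ≈ -17 to 18, and its body spans ±58, so it is seated in place. The clamp is fully in and the gripper is clear, so I'm handing in.

```bash
python3 -c "
from station import order;print(order.job_done())"
```

```text
the job is handed in; nothing more can be done
None
```

The T, Z and bar are seated in the frame with the clamp slid fully in (about 29–30 mm) and the gripper clear; I handed the job in at about 32 s, and the hand-in gave no verdict.

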